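# Throw the side-acting toggle clamp home with a slip-on tube

## Task

Clamp the aluminium profile in the fixture: take the hollow square tube from the bench, slip it over the clamp's short handle up to the collar, and with it swing the handle past its dead point until it bears firmly on the stop screw, easing it on by feel so the screw is not overloaded. Then draw the tube off and lay it flat on the bench, leaving the clamp closed and the profile flat against the fence; do not work the handle with the gripper itself, and leave the other things alone.

Things in the scene. Friction and masses are not known exactly. Their poses are not given: they have to be found in the camera images.
- clamp_pivot (a joint): Handle swing, rad: 0 = open (starts 0 to 0.1), growing counter-clockwise from above. At q the handle points along (-cos(0.62-q), sin(0.62-q)) in the fixture's frame. Resistance peaks near 1.3 N m at 0.5, is 0.7 at the dead point (1.0) and about 0.3 by 1.2, all drag: past 1.02 it stays where left and must be pushed on to the stop screw, met somewhere from 1.05 to 1.35.
- clamp_handle: Steel clamp handle; origin on the pivot axis at bench level, -x outward along the handle, z up. Round rod 14 mm thick with domed end, axis 62 mm above the bench, free from a 30 mm wide collar (outer face 45 mm from the pivot axis) to its tip at 105 mm. Under the rod a flat arm 20 mm wide, 95 mm long, top 40 mm above the bench, meets the stop screw. The gripper must not touch the handle.
- handle_tip (a point): Centre of the domed end of the handle's rod, 105 mm from the pivot axis, 62 mm above the bench.
- stop_block: Stop block 24 x 24 x 32 mm on the fixture, closed side of the handle; origin mid-foot, 12 mm above the bench. A 14 mm thick domed stop screw sticks out 32 to 56 mm from its +y face, 31 mm above the bench, set anew each time: feel for it. The handle's arm meets it 65 to 85 mm from the pivot. Press it with 12 to 25 N (about 1.0 to 1.7 N m at the pivot above the drag); over 35 N overloads it.
- fixture: Steel fixture bolted to the bench: plate 285 x 240 x 12 mm; origin under the clamp pivot at bench level, x away from the robot at yaw 0, z up. Plate reaches from x = -75 to +210 mm. Clamp and plunger stand before a steel fence 58 mm high, whose near face is at x = 160 mm.
- profile: Aluminium profile 40 x 260 x 40 mm with slots, 0.5 kg, lying loose along y on the fixture plate between the clamp's rubber foot and the fence; origin at the centre of its underside. Starts 4 to 8 mm off the fence; at the fence its origin is at fixture x = 140 mm. The foot pushes it there as the handle closes.
- tube: Hollow aluminium square tube, 240 mm long, 25 x 25 mm outside, 17 x 17 mm bore, open at both ends, about 0.22 kg, lying on the bench to the robot's left or right. Origin at its middle on its centre line (12.5 mm above the bench as it lies); x along the tube. Slipped up to the collar its middle is 165 mm from the pivot axis. It has about 3 mm of play on the rod.
- offcut: Solid flat aluminium bar 240 x 30 x 15 mm on the other side of the bench, origin at the centre of its underside; leave alone.
- plate_a: Small black hinge plate 60 x 32 x 14 mm on the bench; leave alone.
- plate_b: Another such hinge plate; leave alone.
- plate_c: Another such hinge plate; leave alone.
- spanner: Steel spanner on the bench left of the fixture; leave alone.
- bolt_bin: Grey open bin 160 x 120 x 60 mm with bolts, far right; leave alone.
- housings: Stack of black housings 100 x 100 x 60 mm, right of the fixture; leave alone.
Things that resemble listed ones, but are neither listed nor needed, are in the scene too. What is shaped like the tube but brown is not meant.

How it is judged:
By the outcome, as a careful person would: the job done as asked, in the order asked, and still so for the second after the job is handed in, with the robot touching nothing.
It also fails if it takes over 72 s, if anything falls off the work surface, if the arm or the gripper's body presses on something with over 40 N, if the wrist force passes 120 N, or if a joint passes its speed limit or range.

## Robot

A 6-joint arm with a two-finger parallel gripper is mounted at the origin on the work surface. World frame = base frame: x ahead of the robot, y to its left, z up, the work surface at z = 0. Lengths are in mm, angles in rad, forces in N, time in s.
With the tool pointing down it reaches from about 275 to 825 mm from the base axis. Payload 5.2 kg.
Tool frame: the origin (TCP) lies at the very end of the fingers, on their centre line; the grasp point (between the pads) lies 19 mm behind it; z points along the fingers, y is the line along which they close (so a half turn about z gives the same grasp; the last joint's range is limited). The gripper opens to 93 mm and grips with 3 to 60 N. Pads are 15 mm wide; open, the fingers measure 128 mm over their backs; the gripper's body (75 mm by 188 mm) begins 65 mm behind the grasp point.
Start: joints at [-1.358, 0.259, 1.535, -0, 1.348, -0.203], TCP at [222.178, -503.132, 218.653] pointing down, gripper open.
Joint ranges: [-3.14, 3.14], [-0.91, 2.08], [0.19, 2.58], [-1.22, 4.36], [0.22, 2.71], [-3.12, 3.12]. Speed limits (rad/s): [2.57, 2.57, 3.14, 3.14, 3.14, 3.14].

## Interface

Orientations are given as [roll, pitch, yaw] about the fixed x, y, z axes, in that order (R = Rz(yaw) Ry(pitch) Rx(roll)).
In Python, from bench import robot gives the robot as it stands. The module is installed in compiled form; this text tells all that it offers. Calls block until the motion is done:
- robot.move_ptp(position, orientation): joint-space move of the TCP to a pose.
- robot.move_linear(position, ori=None, speed=150, f_stop=None): straight line of the TCP; ori=None keeps the orientation; speed is the mean speed in mm/s. With f_stop (N) it stops when the force on the tool has changed by that much, and returns True; else False.
- robot.move_j(angles): joint-space move.
- robot.move_gripper(opening): opening from 0.0 (shut) to 1.0 (fully open); the grip force is fixed at half the most; returns when the fingers have stopped.
- robot.sleep(seconds).
- robot.inverse_kinematics(position, orientation): joint angles nearest the present ones, or None.
- robot.get_image(name): name is "scene" or "top" or "wrist"; returns a dict with "img" (384x512x3 uint8, blue, green, red), "fovy" (degrees; the focal length in pixels is half the picture's height over the tangent of half this angle, whatever the lens; pixels are square), "cx", "cy" (the principal point, pixels), "k1" (the pictures are not rectified: a ray, as slopes to the right and down, at radius r is drawn at 1 + k1 r^2 times it, then the intrinsics apply), "eye" and "orientation" of the camera in the world. Camera axes: x right, y down, z forward; pixel columns grow to the right and rows downward; lengths in mm; the calibration is good to about 2 mm. A picture is of the moment at which its call begins. There is no depth.
A pose or a line that the arm cannot do raises robot.MotionError and nothing moves.
- robot.hand_in(): hands the job in; it is judged then, once.
Readings, each from a call of its own:
- robot.current_t(): time.
- robot.current_qpos(): joint angles.
- robot.current_joint_vel(): joint speeds.
- robot.current_joint_efforts(): joint torques, N m.
- robot.current_tcp_pos(): TCP position.
- robot.current_eef_rot(): TCP orientation.
- robot.current_contact_force(): force on the tool from outside, world axes, zero at the start.
- robot.current_ft_torque(): the same for the moment, N m.
- robot.current_gripper_width(): opening from 0.0 (shut) to 1.0 (fully open).
- robot.current_finger_force(): force on a finger pad.
Only numpy, scipy, OpenCV 4.12 (cv2) and the standard library are available. Lean on these libraries where they do the work, as an engineer would, in place of code of your own. Each camera call takes 0.05 s, during which the arm holds its last target. There are 200 camera calls.

## Working session

There is one attempt and no reset: what is moved stays moved. The work goes in short steps, each a Python script; the robot and the scene stay as the last script left them, time stands still between calls to the robot, and variables do not carry over. Pictures are saved under pics/ and viewed, at most 11 in all, crops included, and the job is handed in when it is done.

```bash
mkdir -p pics; cat > h.py <<'E'
import numpy as np, cv2
from bench import robot
from scipy.spatial.transform import Rotation as R
def grab(n,save=None):
    d=robot.get_image(n)
    if save: cv2.imwrite('pics/'+save,d['img'])
    return d
def _R(d):
    o=np.array(d['orientation'],float)
    return o if o.shape==(3,3) else R.from_euler('xyz',o).as_matrix()
def K(d):
    f=192/np.tan(np.radians(d['fovy'])/2)
    return f
def cast(d,uv,z):
    f=K(d); uv=np.atleast_2d(np.array(uv,float))
    p=(uv-[d['cx'],d['cy']])/f; s=p.copy()
    for _ in range(20): s=p/(1+d['k1']*(s**2).sum(1,keepdims=True))
    r=np.c_[s,np.ones(len(s))]@_R(d).T; e=np.array(d['eye'])
    return e+r*((z-e[2])/r[:,2])[:,None]
def proj(d,P):
    c=(np.atleast_2d(P)-np.array(d['eye']))@_R(d); s=c[:,:2]/c[:,2:]
    return s*(1+d['k1']*(s**2).sum(1,keepdims=True))*K(d)+[d['cx'],d['cy']]
E
python3 - <<'E'
from h import *
for n in('top','scene'):
    d=grab(n); cv2.imwrite(f'pics/{n}0.png',cv2.resize(d['img'],(800,600)))
    print(n,{k:v for k,v in d.items() if k!='img'})
print(robot.current_t(),robot.current_eef_rot())
E
```

```text
top {'fovy': 44.9647163458006, 'cx': 249.15679194757132, 'cy': 207.24458521157607, 'k1': 0.05878850822190634, 'eye': array([ 400.9599783 ,  -97.49559383, 1401.08848604]), 'orientation': array([-3.04174976e+00, -1.44873329e-03, -1.56885615e+00])}
scene {'fovy': 48.32024216035132, 'cx': 259.73576092053077, 'cy': 193.5958103825916, 'k1': -0.10849385345426725, 'eye': array([1343.67071408,  209.85710538, 1068.83937821]), 'orientation': array([-2.41390333, -0.01779687,  1.96006039])}
0.1 [-3.14004707e+00 -3.17570661e-04  4.15823153e-01]
```

View pics/top0.png

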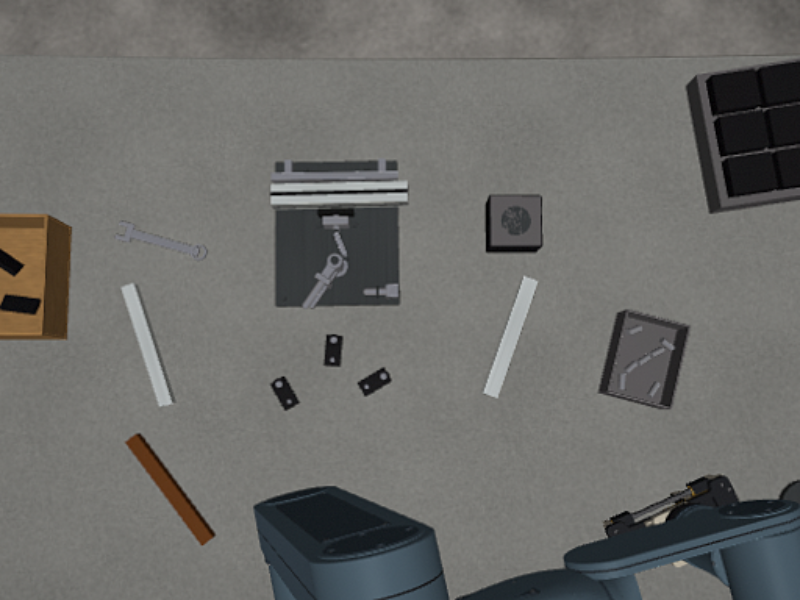

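View pics/scene0.png

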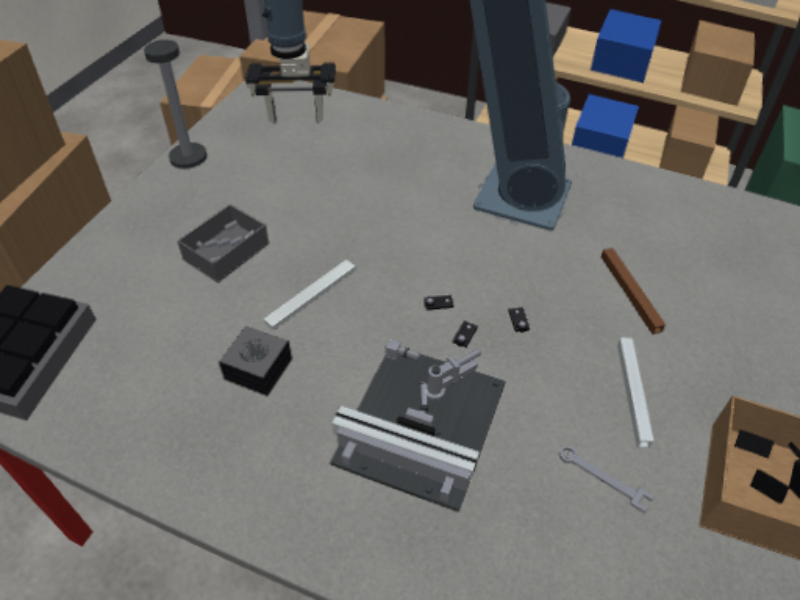

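The top view (800x600 scale) shows three bars that could be the tube:
- a left light bar at (148,345)
- a right light bar at (512,337)
- a brown bar at (170,490), excluded by colour

The fixture is at about (337,235), its pivot at about (338,262) and the handle tip at about (308,303). I'll measure the bars and crop both ends close up.

```bash
python3 - <<'E'
from h import *
d=grab('top'); s=grab('scene')
for n,c,h in(('top',d,0),('scene',s,0)):
    hsv=cv2.cvtColor(c['img'],cv2.COLOR_BGR2HSV)
    m=((hsv[...,2]>165)&(hsv[...,1]<40)).astype(np.uint8)
    for k in cv2.findContours(m,0,1)[0]:
        if cv2.contourArea(k)<150: continue
        r=cv2.minAreaRect(k); b=cv2.boxPoints(r)
        for z in (25,15):
            P=cast(c,b,z)[:,:2]; e=[np.linalg.norm(P[i]-P[i-1]) for i in range(4)]
            print(n,np.round(r[0]),z,P.mean(0).round(1),np.round(e,1), P.round(0).tolist() if z==25 else '')
# dark plate
m=(d['img'].max(2)<75).astype(np.uint8); m[:, :165]=0; m[:,265:]=0; m[:95]=0;m[205:]=0
k=max(cv2.findContours(cv2.morphologyEx(m,3,np.ones((9,9))),0,1)[0],key=cv2.contourArea)
b=cv2.boxPoints(cv2.minAreaRect(k)); print('plate',b.round(1).tolist(),cast(d,b,12).round(1).tolist())
crop=lambda c,x,y,w,h,f:cv2.resize(c['img'][y:y+h,x:x+w],None,fx=f,fy=f,interpolation=cv2.INTER_CUBIC)
a=crop(s,385,210,40,80,5);a2=crop(s,165,160,70,55,5)
b=crop(d,165,95,110,110,5)
H=max(a.shape[0]+a2.shape[0],b.shape[0]); o=np.zeros((min(H,700),550+350,3),np.uint8)
o[:550,:550]=b;o[:275,550:900]=a2;o[275:675,550:750]=a
cv2.imwrite('pics/c1.png',cv2.resize(o,(750,583)))
E
```

```text
top [ 94. 221.] 25 [499.  359.9] [238.6  23.6 238.9  23.2] [[608.0, 411.0], [615.0, 389.0], [390.0, 309.0], [383.0, 331.0]]
top [ 94. 221.] 15 [499.7 363.2] [240.3  23.7 240.6  23.4] 
top [326. 215.] 25 [ 515.8 -328.9] [ 27.7 236.8  28.2 236.6] [[409.0, -275.0], [632.0, -356.0], [622.0, -383.0], [400.0, -302.0]]
top [326. 215.] 15 [ 516.6 -330.6] [ 27.9 238.5  28.4 238.3] 
top [217. 127.] 25 [ 7.825e+02 -1.000e-01] [ 15.1 263.4  15.1 263.2] [[786.0, 132.0], [794.0, -132.0], [779.0, -132.0], [771.0, 131.0]]
top [217. 127.] 15 [7.853e+02 6.000e-01] [ 15.2 265.3  15.2 265.1] 
top [217. 119.] 25 [8.082e+02 1.000e-01] [ 12.3 263.7  12.4 263.5] [[811.0, 132.0], [818.0, -132.0], [805.0, -132.0], [799.0, 132.0]]
top [217. 119.] 15 [8.112e+02 8.000e-01] [ 12.4 265.6  12.5 265.5] 
scene [258. 283.] 25 [786.1  -7.4] [263.1  15.9 265.2  15. ] [[798.0, -138.0], [782.0, -141.0], [774.0, 124.0], [789.0, 125.0]]
scene [258. 283.] 15 [780.7  -9.5] [265.6  16.1 267.7  15.2] 
scene [261. 276.] 25 [761.9  -7.8] [263.5  14.6 265.5  13.8] [[773.0, -139.0], [759.0, -141.0], [751.0, 124.0], [765.0, 125.0]]
scene [261. 276.] 15 [756.3  -9.9] [266.   14.7 268.   13.9] 
scene [408. 250.] 25 [503.9 363.4] [249.9  29.  252.   25.3] [[394.0, 311.0], [377.0, 335.0], [616.0, 414.0], [630.0, 393.0]]
scene [408. 250.] 15 [495.9 364.9] [252.3  29.2 254.4  25.5] 
scene [198. 187.] 25 [ 523.8 -325.6] [ 30.1 244.   33.6 240.2] [[630.0, -379.0], [399.0, -299.0], [420.0, -272.0], [646.0, -353.0]]
scene [198. 187.] 15 [ 516.  -330.7] [ 30.4 246.4  33.9 242.5] 
plate [[173.0, 103.0], [260.0, 103.0], [260.0, 195.0], [173.0, 195.0]] [[860.6, 134.7, 12.0], [861.7, -131.9, 12.0], [577.3, -131.9, 12.0], [576.7, 130.2, 12.0]]
```

View pics/c1.png

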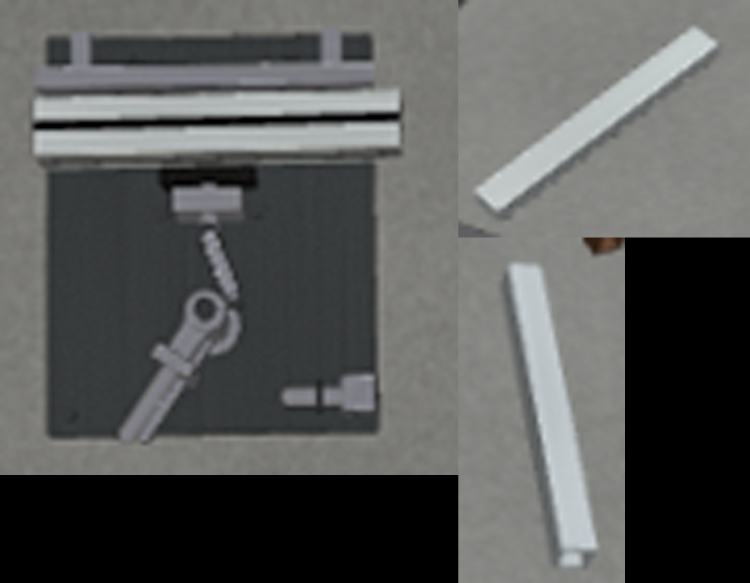

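The left bar is the tube: it is about 24 mm wide and has an open end at crop (570,555). The right bar is wider, flat and solid, so it is the offcut. In the crop the pivot is at (205,308), the handle tip at about (133,435) and the stop screw and block at (330,395). Next I'll measure the fixture and look at the handle with the wrist camera.

```bash
python3 - <<'E'
from h import *
d=grab('top')
c=lambda x,y:(x/4.1667+165-.4,y/4.1667+95-.4)
pl=cast(d,[c(47,36),c(373,36),c(378,437),c(47,437)],12)
print('plate',pl.round(0).tolist())
print('pivot z70',cast(d,c(205,308),70).round(0),'tip z62',cast(d,c(133,435),62).round(0))
th=np.pi-.62
robot.move_ptp([540,70,260],[np.pi,0,-.62+np.pi])
print(robot.current_t(),robot.current_qpos().round(2) if hasattr(robot.current_qpos(),'round') else robot.current_qpos())
w=grab('wrist','w1.png'); print({k:v for k,v in w.items() if k!='img'})
E
```

```text
plate [[860.0, 126.0, 12.0], [861.0, -114.0, 12.0], [564.0, -118.0, 12.0], [563.0, 121.0, 12.0]]
pivot z70 [[647.   4.  70.]] tip z62 [[559.  54.  62.]]
2.5917 [-0.08  0.22  1.48 -0.    1.44 -1.03]
{'fovy': 62.41011120838282, 'cx': 262.7878906049053, 'cy': 191.5214196670882, 'k1': 0.030620349589373264, 'eye': array([475.47591657, 114.63623958, 425.35482834]), 'orientation': array([ 2.85423372e+00, -1.25440939e-03,  9.49461676e-01])}
```

View pics/w1.png

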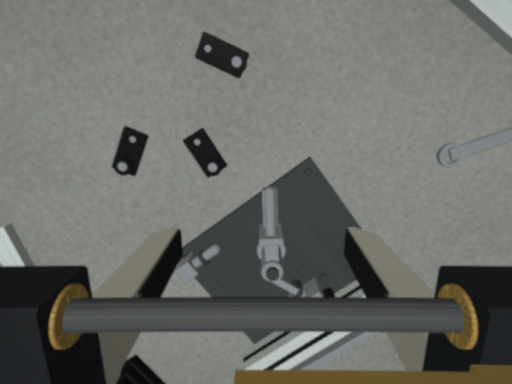

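The wrist view shows the handle tip at (269,188), the collar at (271,238), the pivot at (272,270) and the stop screw at (210,252). The tool is roughly lined up, so I'll look closer with row profiles.

```bash
python3 - <<'E'
from h import *
a=np.pi-.62
o=np.array([np.cos(a),np.sin(a)]); p=np.array([647,4])+72*o
robot.move_linear([*p,150],[np.pi,0,-.62+np.pi])
print(robot.current_t(),robot.current_tcp_pos())
w=grab('wrist','w2.png'); np.save('w2.npy',w,allow_pickle=True); print(w['eye'],w['orientation'])
print('pred',proj(w,[[*(np.array([647,4])+r*o),62] for r in(0,45,105)]).round(0).tolist())
cv2.imwrite('pics/w2c.png',cv2.resize(w['img'][60:340,150:400],None,fx=2.1,fy=2.1,interpolation=cv2.INTER_CUBIC))
E
```

```text
3.6083 [588.73842818  45.90168865 150.84914726]
[523.78157071  91.28471514 316.22147691] [ 2.85328237e+00 -2.21612739e-03  9.51047161e-01]
pred [[263.0, 272.0], [263.0, 225.0], [263.0, 157.0]]
```

View pics/w2c.png

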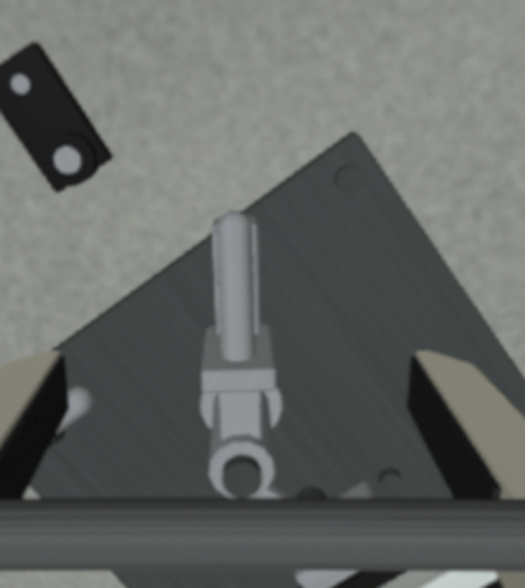

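Crop: the rod tip is at (234,213), which is image (261.4,161.4). The rod meets the collar at (238,358), image (263.3,230). The pivot hole is at (241,473), and the flat arm shows on both sides of the rod. Next I'll extract the rod's axis.

```bash
python3 - <<'E'
from h import *
w=np.load('w2.npy',allow_pickle=True).item(); g=cv2.cvtColor(w['img'],6).astype(int)
for r in range(158,238,6): print(r,g[r,246:282].tolist())
print([(r,int(g[r,262])) for r in range(154,172)])
E
```

```text
158 [150, 149, 147, 145, 145, 144, 144, 144, 144, 143, 144, 144, 145, 145, 145, 144, 145, 146, 146, 146, 137, 117, 89, 68, 62, 64, 66, 67, 68, 68, 69, 70, 70, 70, 69, 69]
164 [142, 143, 145, 147, 145, 136, 120, 111, 112, 120, 128, 135, 140, 141, 139, 138, 138, 134, 130, 124, 115, 102, 92, 90, 89, 81, 72, 70, 69, 68, 68, 68, 67, 67, 69, 70]
170 [148, 148, 146, 137, 126, 127, 124, 122, 127, 134, 140, 145, 148, 147, 145, 144, 143, 142, 138, 132, 122, 110, 98, 101, 120, 119, 97, 78, 72, 70, 69, 68, 69, 69, 69, 67]
176 [63, 66, 67, 69, 84, 118, 134, 130, 129, 133, 139, 144, 147, 148, 145, 144, 144, 141, 138, 132, 123, 113, 99, 97, 119, 122, 103, 82, 72, 69, 70, 70, 71, 71, 70, 70]
182 [69, 69, 68, 69, 81, 112, 129, 129, 127, 131, 137, 142, 147, 148, 146, 145, 144, 142, 139, 133, 126, 114, 101, 94, 107, 116, 106, 85, 74, 71, 71, 70, 71, 70, 70, 71]
188 [68, 68, 68, 68, 74, 96, 119, 124, 123, 129, 135, 141, 145, 148, 147, 145, 144, 142, 139, 134, 127, 117, 103, 96, 111, 120, 109, 85, 70, 68, 68, 69, 70, 71, 71, 70]
194 [69, 70, 70, 69, 70, 88, 117, 123, 121, 127, 134, 140, 145, 148, 147, 14
[... 797 characters left out ...]
97, 97, 101, 115, 127, 133, 140, 145, 148, 147, 145, 144, 143, 139, 134, 127, 116, 103, 90, 87, 93, 96, 96, 96, 96, 95, 88, 78, 72, 68]
230 [84, 94, 98, 99, 98, 97, 97, 97, 98, 103, 113, 125, 133, 140, 146, 147, 145, 144, 141, 138, 133, 125, 115, 104, 97, 96, 97, 97, 97, 96, 97, 96, 93, 86, 75, 70]
236 [102, 115, 120, 120, 120, 120, 120, 121, 123, 123, 122, 122, 122, 124, 124, 124, 125, 125, 126, 127, 128, 129, 129, 131, 132, 134, 133, 134, 134, 134, 134, 134, 133, 129, 114, 88]
[(154, 147), (155, 146), (156, 146), (157, 145), (158, 145), (159, 139), (160, 123), (161, 118), (162, 125), (163, 133), (164, 138), (165, 140), (166, 142), (167, 144), (168, 145), (169, 143), (170, 143), (171, 143)]
```

```bash
python3 - <<'E'
from h import *
w=np.load('w2.npy',allow_pickle=True).item()
P=cast(w,[(260.5,170),(262.7,227),(261,161)],62)
print(P.round(1))
v=(P[0]-P[1])[:2]; v/=np.linalg.norm(v); ang=np.arctan2(v[1],v[0]); print('outdir',ang,'q',ang-(np.pi-.62))
print('pivot est', P[2][:2]-105*v)
# pick up tube
y=.342+np.pi
robot.move_ptp([499,360,130],[np.pi,0,y])
print(robot.current_t())
w=grab('wrist'); np.save('w3.npy',w,allow_pickle=True)
hsv=cv2.cvtColor(w['img'],cv2.COLOR_BGR2HSV)
m=((hsv[...,2]>165)&(hsv[...,1]<40)).astype(np.uint8)
for k in cv2.findContours(m,0,1)[0]:
    if cv2.contourArea(k)>300:
        b=cv2.boxPoints(cv2.minAreaRect(k)); print(b.round(0).tolist(),cast(w,b,25).round(1)[:,:2].tolist())
cv2.imwrite('pics/w3.png',w['img'])
E
```

```text
[[569.4  57.1  62. ]
 [611.5  29.3  62. ]
 [563.6  61.8  62. ]]
outdir 2.557529644266551 q 0.03593699067675793
pivot est [651.15982964   3.90480059]
4.9
[[250.0, 294.0], [254.0, 44.0], [281.0, 44.0], [277.0, 294.0]] [[603.7, 382.5], [389.8, 313.0], [383.2, 332.6], [595.4, 407.4]]
```

View pics/w3.png

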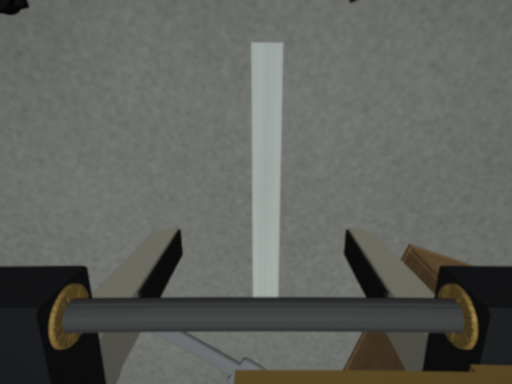

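The tube lies centred between the fingers. Its near end is at (267,44) and its axis runs down to (264,294). I'll grasp it now.

```bash
python3 - <<'E'
from h import *
y=.335+np.pi
O=[np.pi,0,y]
robot.move_linear([499.8,362.3,40],O,speed=150)
print('stop',robot.move_linear([499.8,362.3,3],O,speed=60,f_stop=10), robot.current_tcp_pos())
robot.move_gripper(0.0)
print(robot.current_gripper_width(),robot.current_finger_force(),robot.current_tcp_pos(),robot.current_t())
robot.move_linear([499.8,362.3,90],O,speed=150)
robot.sleep(.1)
w=grab('wrist'); np.save('w4.npy',w,allow_pickle=True)
print(robot.current_tcp_pos(),robot.current_eef_rot(),robot.current_contact_force(),robot.current_t(),robot.current_gripper_width())
hsv=cv2.cvtColor(w['img'],cv2.COLOR_BGR2HSV)
m=((hsv[...,2]>150)&(hsv[...,1]<40)).astype(np.uint8)
T=np.array(robot.current_tcp_pos()); u=np.array([np.cos(y),np.sin(y)]);n=np.array([-u[1],u[0]])
for k in cv2.findContours(m,0,1)[0]:
    if cv2.contourArea(k)>600:
        b=cv2.boxPoints(cv2.minAreaRect(k)); P=cast(w,b,T[2]+22)[:,:2]-T[:2]
        print(b.round(0).tolist(),np.c_[P@u,P@n].round(1).tolist())
cv2.imwrite('pics/w4.png',w['img'])
E
```

```text
stop False [499.87775218 362.35267345   2.94699982]
0.2643095760914002 29.999623149633408 [499.80518981 362.288785     2.98245216] 7.5333
[498.82307016 361.80524602  88.40400573] [-3.14127224e+00 -2.92188116e-03 -2.80666575e+00] [-0.11037201 -0.09122038 -3.25488793] 8.4167 0.2685521304099865
[[240.0, 369.0], [240.0, 332.0], [285.0, 332.0], [285.0, 369.0]] [[-66.4, 12.9], [-42.0, 12.5], [-42.0, -11.8], [-66.4, -12.2]]
[[232.0, 0.0], [293.0, 0.0], [293.0, 296.0], [232.0, 296.0]] [[116.3, 12.5], [116.4, -11.8], [-19.7, -15.6], [-19.7, 16.2]]
```

View pics/w4.png

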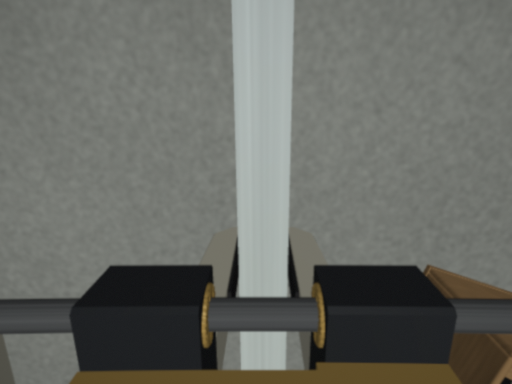

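The tube is gripped square and centred, with a lateral camera bias of only 0.35 mm. Now I'll go in front of the handle and slip it on by feel.

```bash
cat >> h.py <<'E'
PIV=np.array([651.5,4.3]); DZ=9.5   # tube centre above TCP
def pose(r,a,z=62): return [*(PIV+r*np.array([np.cos(a),np.sin(a)])),z-DZ],[np.pi,0,a]
def polar():
    T=np.array(robot.current_tcp_pos()); v=T[:2]-PIV
    return np.linalg.norm(v),np.arctan2(v[1],v[0]),T[2]+DZ
E
python3 - <<'E'
from h import *
a=2.5575
robot.move_ptp(*pose(260,a,85))
robot.move_linear(*pose(250,a),speed=80); robot.sleep(.3)
p=polar(); print('err',p[0]-250,(p[1]-a)*250,p[2]-62,robot.current_eef_rot(),robot.current_contact_force())
dz=62-p[2]
pos,o=pose(205,a,62+dz)
s=robot.move_linear(pos,o,speed=40,f_stop=5)
print(s,polar(),robot.current_contact_force(),robot.current_t())
d=grab('scene','s5.png'); cv2.imwrite('pics/s5c.png',cv2.resize(d['img'][190:290,240:340],None,fx=5,fy=5,interpolation=cv2.INTER_CUBIC))
E
```

```text
err -0.10031579072389718 -0.17733162507305167 0.3429397033817807 [3.14114091e+00 5.60035553e-04 2.55765222e+00] [-0.02849015 -0.7777305  -3.77494747]
False (np.float64(205.32251359384995), np.float64(2.557799339518993), np.float64(61.599651308391586)) [ 0.79941579  0.12409206 -1.58584624] 11.3583
```

View pics/s5c.png

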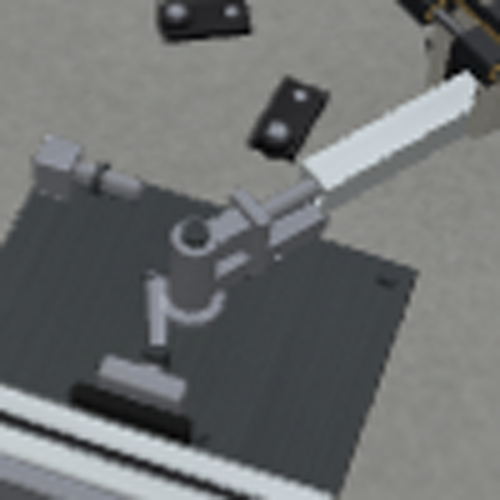

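The tube's front end, at crop (315,180), is already over the rod, and the rod runs cleanly into it. I'll slide on to the collar and stop on contact.

```bash
python3 - <<'E'
from h import *
a=2.5575
f0=np.array(robot.current_contact_force())
pos,o=pose(155,a,61.8)
s=robot.move_linear(pos,o,speed=35,f_stop=6)
robot.sleep(.1)
p=polar();print(s,p,np.array(robot.current_contact_force())-f0,robot.current_ft_torque(),robot.current_gripper_width(),robot.current_t())
d=grab('scene','s6.png'); cv2.imwrite('pics/s6c.png',cv2.resize(d['img'][190:290,240:340],None,fx=5,fy=5,interpolation=cv2.INTER_CUBIC))
E
```

```text
True (np.float64(165.0480313504633), np.float64(2.5616871328360773), np.float64(60.570686115381164)) [-0.85653148 -0.78070654  0.00901388] [-0.08813441 -0.24633165  0.06106195] 0.26309947697418457 12.5833
```

View pics/s6c.png

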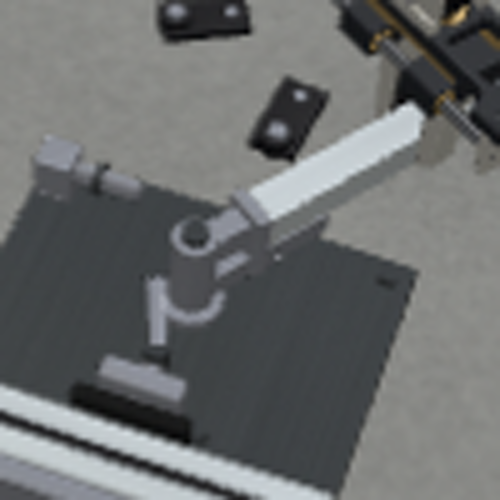

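The tube end is against the collar at (250,208), and the middle reads 165.0 mm from the pivot, as specified. Next is the swing to just before the dead point, logging the moment at the pivot.

```bash
cat >> h.py <<'E'
F0=np.array([-.1,-.4,-3.4])
def forces():
    F=np.array(robot.current_contact_force())-F0; M=np.array(robot.current_ft_torque())
    r,a,z=polar(); T=np.array(robot.current_tcp_pos())[:2]-PIV; u=T/r
    return dict(q=round(a-2.5575+.036,4),r=round(r,1),z=round(z,1),Frad=round(F[:2]@u,1),Fz=round(F[2],1),rxF=round(-(T[0]*F[1]-T[1]*F[0])/1e3,3),Mz=round(M[2],3))
E
python3 - <<'E'
from h import *
a=2.5575
for k in range(1,10):
    b=a+.1*k
    s=robot.move_linear(*pose(166,b,62),speed=60,f_stop=30)
    print(s,round(b,3),forces())
    if s: break
print(robot.current_t())
E
```

```text
False 2.658 {'q': np.float64(0.1315), 'r': np.float64(165.5), 'z': np.float64(62.1), 'Frad': np.float64(-1.2), 'Fz': np.float64(-1.0), 'rxF': np.float64(0.792), 'Mz': np.float64(0.285)}
False 2.758 {'q': np.float64(0.2297), 'r': np.float64(165.5), 'z': np.float64(62.1), 'Frad': np.float64(-2.6), 'Fz': np.float64(-1.1), 'rxF': np.float64(1.085), 'Mz': np.float64(0.426)}
False 2.857 {'q': np.float64(0.3278), 'r': np.float64(165.6), 'z': np.float64(62.1), 'Frad': np.float64(-1.9), 'Fz': np.float64(-0.9), 'rxF': np.float64(1.31), 'Mz': np.float64(0.468)}
False 2.958 {'q': np.float64(0.427), 'r': np.float64(165.7), 'z': np.float64(62.1), 'Frad': np.float64(-2.8), 'Fz': np.float64(-1.5), 'rxF': np.float64(1.462), 'Mz': np.float64(0.573)}
False 3.058 {'q': np.float64(0.526), 'r': np.float64(165.8), 'z': np.float64(62.0), 'Frad': np.float64(-3.3), 'Fz': np.float64(-0.5), 'rxF': np.float64(1.392), 'Mz': np.float64(0.611)}
False 3.158 {'q': np.float64(-5.6578), 'r': np.float64(165.9), 'z': np.float64(61.9), 'Frad': np.float64(-3.6), 'Fz': np.float64(0.2), 'rxF': np.float64(1.436), 'Mz': np.float64(0.544)}
False 3.258 {'q': np.float64(-5.5586), 'r': np.float64(166.0), 'z': np.float64(61.8), 'Frad': np.float64(-4.0), 'Fz': np.float64(1.6), 'rxF': np.float64(1.452), 'Mz': np.float64(0.544)}
False 3.357 {'q': np.float64(-5.4591), 'r': np.float64(166.1), 'z': np.float64(61.7), 'Frad': np.float64(-4.5), 'Fz': np.float64(0.5), 'rxF': np.float64(1.372), 'Mz': np.float64(0.547)}
False 3.458 {'q': np.float64(-5.3594), 'r': np.float64(166.2), 'z': np.float64(61.7), 'Frad': np.float64(-3.3), 'Fz': np.float64(1.7), 'rxF': np.float64(0.997), 'Mz': np.float64(0.45)}
16.45
```

```bash
cat >> h.py <<'E'
def tau(n=5):
    L=[]
    for _ in range(n):
        f=forces(); L.append([f['rxF'],f['Mz'],f['Frad']]); robot.sleep(.02)
    m=np.mean(L,0); return round(m[0]-m[1],3),m.round(3).tolist()
E
python3 - <<'E'
from h import *
b=3.4575; base=[]
while b<2.5575+1.36:
    b+=.03
    s=robot.move_linear(*pose(166,b,62),speed=18,f_stop=4)
    t=tau(); r,a,_=polar(); 
    print(s,'q',round(b-2.5215,3),'tool q',round(a%(2*np.pi)-2.5215,4),t)
    base.append(t[0])
    if s or (len(base)>3 and t[0]>min(base)+.35): break
print(robot.current_t())
E
```

```text
False q 0.966 tool q 0.9515 (np.float64(0.828), [1.297, 0.469, -4.48])
False q 0.996 tool q 0.9813 (np.float64(0.794), [1.253, 0.459, -4.28])
False q 1.026 tool q 1.0118 (np.float64(0.81), [1.245, 0.435, -3.88])
False q 1.056 tool q 1.0422 (np.float64(0.733), [1.133, 0.401, -4.12])
False q 1.086 tool q 1.073 (np.float64(0.643), [0.975, 0.332, -3.14])
False q 1.116 tool q 1.1037 (np.float64(0.623), [0.922, 0.299, -3.06])
False q 1.146 tool q 1.1344 (np.float64(0.503), [0.791, 0.289, -2.96])
False q 1.176 tool q 1.1682 (np.float64(0.466), [0.764, 0.298, -2.64])
False q 1.206 tool q 1.2039 (np.float64(0.446), [0.685, 0.239, -1.58])
False q 1.236 tool q 1.2376 (np.float64(0.296), [0.456, 0.16, -0.26])
False q 1.266 tool q 1.2658 (np.float64(0.364), [0.589, 0.225, 0.78])
True q 1.296 tool q 1.271 (np.float64(0.095), [0.095, 0.0, -0.22])
22.3917
```

The moment follows the stated drag curve, down to about 0.3 N m by 1.24. The screw was met at q≈1.27. I'll ease on in small steps to about 1.3 N m above the drag.

```bash
python3 - <<'E'
from h import *
q=1.268; prev=0
for k in range(16):
    q+=.005
    robot.move_linear(*pose(166,q+2.5215,62),speed=8)
    robot.sleep(.08); t=tau(); r,a,_=polar()
    print(round(q,3),'tool q',round(a%(2*np.pi)-2.5215,4),t)
    if t[0]>1.45 or (t[0]>1.2 and t[0]+(t[0]-prev)>1.9): break
    prev=t[0]
print(robot.current_t(),forces())
E
```

```text
1.273 tool q 1.2696 (np.float64(0.231), [0.421, 0.19, 0.54])
1.278 tool q 1.274 (np.float64(0.447), [0.791, 0.343, 1.04])
1.283 tool q 1.2768 (np.float64(0.551), [0.977, 0.426, 0.58])
1.288 tool q 1.2798 (np.float64(0.695), [1.152, 0.457, 0.02])
1.293 tool q 1.2829 (np.float64(0.777), [1.322, 0.545, -0.52])
1.298 tool q 1.2858 (np.float64(0.877), [1.46, 0.583, -0.66])
1.303 tool q 1.2891 (np.float64(0.963), [1.569, 0.605, -0.96])
1.308 tool q 1.292 (np.float64(1.053), [1.67, 0.618, -1.06])
1.313 tool q 1.2945 (np.float64(1.293), [1.891, 0.598, -1.34])
1.318 tool q 1.297 (np.float64(1.397), [1.963, 0.566, -1.5])
1.323 tool q 1.2994 (np.float64(1.74), [2.25, 0.51, -1.8])
27.2667 {'q': np.float64(-4.9838), 'r': np.float64(166.0), 'z': np.float64(61.2), 'Frad': np.float64(-1.6), 'Fz': np.float64(2.0), 'rxF': np.float64(2.242), 'Mz': np.float64(0.502)}
```

The screw now carries about 1.44 N m above the drag, roughly 19 N. I'll release the load, centre in the play and draw the tube off.

```bash
python3 - <<'E'
from h import *
q=1.323
for k in range(14):
    q-=.006
    robot.move_linear(*pose(166,q+2.5215,62),speed=15); robot.sleep(.05); t=tau(3)
    if t[0]<.12: break
q-=.003
print('released',round(q,3),t,polar())
b=q+2.5215
robot.move_linear(*pose(166,b,62),speed=15)
for r in (185,215,250):
    s=robot.move_linear(*pose(r,b,62),speed=50,f_stop=15); print(s,forces())
    if s: break
else:
    robot.move_linear(*pose(262,b,85),speed=80)
d=grab('top','t9.png');cv2.imwrite('pics/t9c.png',cv2.resize(d['img'][95:235,165:295],None,fx=4,fy=4,interpolation=cv2.INTER_CUBIC))
print(robot.current_t())
E
```

```text
released 1.254 (np.float64(0.077), [0.138, 0.06, -0.5]) (np.float64(165.5370551922492), np.float64(-2.500414086640317), np.float64(62.35121385186994))
False {'q': np.float64(-5.0281), 'r': np.float64(185.3), 'z': np.float64(62.1), 'Frad': np.float64(-0.1), 'Fz': np.float64(0.8), 'rxF': np.float64(0.075), 'Mz': np.float64(0.014)}
False {'q': np.float64(-5.0283), 'r': np.float64(215.0), 'z': np.float64(62.1), 'Frad': np.float64(-0.8), 'Fz': np.float64(0.9), 'rxF': np.float64(0.028), 'Mz': np.float64(0.066)}
False {'q': np.float64(-5.0284), 'r': np.float64(250.0), 'z': np.float64(62.1), 'Frad': np.float64(0.2), 'Fz': np.float64(0.4), 'rxF': np.float64(0.146), 'Mz': np.float64(0.043)}
34.025
```

View pics/t9c.png

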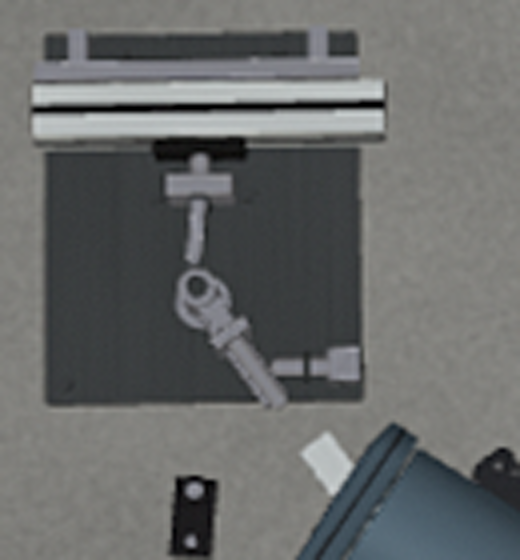

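The handle rests on the stop screw at (275,370), the profile is flat against the fence and the tube is free. I'll lay it back where it was.

```bash
python3 - <<'E'
from h import *
O=[np.pi,0,.335+np.pi]; p=[499.8,362.3]
T=robot.current_tcp_pos(); robot.move_linear([T[0]-20,T[1],130],speed=150)
robot.move_ptp([*p,110],O)
robot.move_linear([*p,20],O,speed=120)
s=robot.move_linear([*p,1.5],O,speed=15,f_stop=5); print(s,robot.current_tcp_pos(),robot.current_contact_force())
robot.move_gripper(0.6); robot.sleep(.2)
robot.move_linear([*p,150],O,speed=120)
robot.move_ptp([380,330,260],O); robot.sleep(.3)
d=grab('top'); cv2.imwrite('pics/end.png',cv2.resize(d['img'],(800,600)))
hsv=cv2.cvtColor(d['img'],cv2.COLOR_BGR2HSV);m=((hsv[...,2]>165)&(hsv[...,1]<40)).astype(np.uint8)
for k in cv2.findContours(m,0,1)[0]:
    if cv2.contourArea(k)>150: b=cv2.boxPoints(cv2.minAreaRect(k)); print(cast(d,b,25)[:,:2].round(0).tolist())
print(robot.current_t())
E
```

```text
True [499.68703806 362.24077812   2.9663552 ] [-0.07027373 -0.13284068  6.51589757]
[[608.0, 411.0], [615.0, 388.0], [390.0, 310.0], [383.0, 333.0]]
[[409.0, -275.0], [632.0, -356.0], [622.0, -382.0], [400.0, -302.0]]
[[791.0, 132.0], [797.0, -132.0], [782.0, -132.0], [776.0, 131.0]]
[[815.0, 132.0], [820.0, -132.0], [808.0, -132.0], [803.0, 132.0]]
41.7167
```

View pics/end.png

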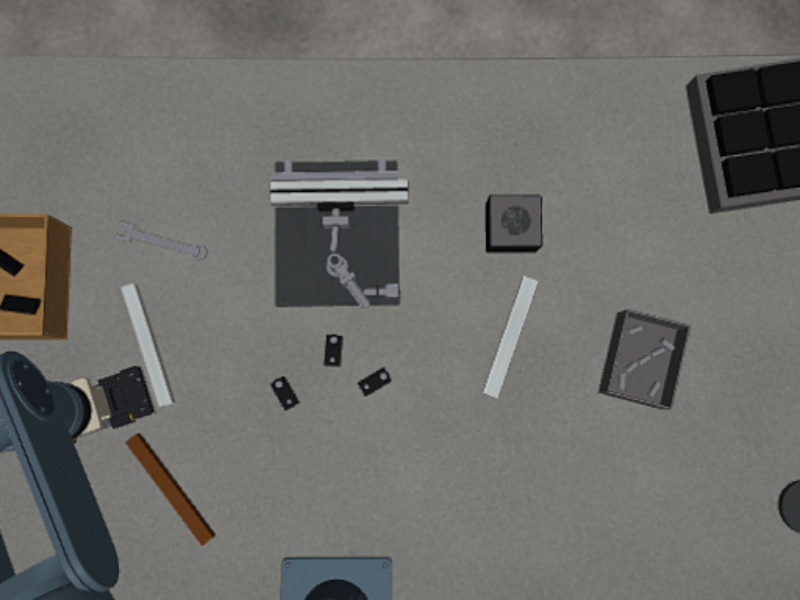

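The end view shows the tube flat at (148,345) and the handle closed on the screw at (367,295). The profile is on the fence, and nothing else has moved.

```bash
python3 -c "
from bench import robot
print(robot.hand_in())"
```

```text
the job is handed in; nothing more can be done
None
```

The job is handed in at about 42 s: the clamp is closed on its stop screw (pressed with roughly 19 N by my force estimate), the profile looks flat against the fence in the last top view, and the tube is lying flat where it started.

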